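# Clear the clamp bed and hold the spring clamp half open

### The arm

A 6-joint arm with a two-finger parallel gripper is mounted at the origin on the work surface. World frame = base frame: x ahead of the robot, y to its left, z up, the work surface at z = 0. Lengths are in m, angles in rad, forces in N, time in s.
With the tool pointing down it reaches from about 0.275 to 0.825 m from the base axis. Payload 4.9 kg.
Tool frame: the origin (TCP) lies on the centre line of the jaws, within the pads' length; the fingertips stand 14 mm ahead of it and the grasp point (between the pads) lies 5 mm behind it; z points along the fingers, y is the direction in which the jaws open and shut (so a half turn about z gives the same grasp; the last joint's range is limited). The gripper opens to 85 mm and grips with 20 to 120 N. Pads are 22 mm wide; open, the fingers measure 114 mm over their backs; the gripper's body (76 mm by 85 mm) begins 54 mm behind the grasp point. The pads swing forward as they close: fully open they stand 13 mm farther back than shut.
Start: joints at [1.15, 0.326, -0.193, 1.052, 0, 1.437], TCP at [0.156, 0.528, 0.245] pointing down, gripper open.
Joint ranges: [-2.65, 2.65], [-0.97, 1.79], [-1.3, 1.35], [-1.93, 2.1], [-1.47, 1.37], [-3.14, 3.14]. Speed limits (rad/s): [2.57, 2.57, 3.14, 3.14, 3.14, 3.14].

### API

Orientations are given as a unit quaternion [x, y, z, w].
In Python, from bench import status, get_image, job gives the robot as it stands. The module is installed in compiled form; this text tells all that it offers.
- The arm moves only by the shell command python3 -m crank 'ROWS'. ROWS is text: rows parted by semicolons, each of 7 numbers parted by spaces: the opening, from 0 (shut) to 1 (fully open), then the shift along the world's x, y, z in m, then the turn, a rotation vector about the world's x, y, z in degrees. In form: gripper tx ty tz rx ry rz; .... A call has 1 to 8 rows; each row is the pose to reach, as a shift and turn from the pose commanded when the call began; what a row does not reach only later rows make up. A row lasts 1/10 s, in which the tool goes at most 50 mm and 8.59 degrees, less where a joint would pass 70% of its speed; a pose out of reach is approached as far as the arm can. A call with a gripper value outside its range is refused whole. The fingers move at their own pace and stop on an object; the grip force is fixed at half the most. Time passes only in rows, so rows that repeat a pose let the fingers close. It gives the time, the measured TCP pose, the force and the opening at its end, in the units of the state.
- status.observe(): the state, without advancing time (a new reading comes with each control period).
- get_image(name): name is "scene" or "top"; returns a dict with "pixels" (420x560x3 uint8, red, green, blue), "range_z" (420x560 float32, m along the optical axis (not along the pixel's ray), 0 where there is no reading), "K" (3x3 intrinsics, pixels), "k1" (the pictures are not rectified: a ray, as slopes to the right and down, at radius r is drawn at 1 + k1 r^2 times it, then the intrinsics apply), "origin" and "orientation" of the camera in the world. Camera axes: x right, y down, z forward; pixel columns grow to the right and rows downward; lengths in m; the calibration is good to about 2 mm. A picture is of the moment at which its call begins.
- job.sign_off(): hands the job in, once; it reports no verdict.
The state is a dict: "clock": time; "joints": joint angles; "qd": joint speeds; "joint_efforts": joint torques, N m; "ee_pos": TCP position; "tool_rot": TCP orientation; "force": force on the tool from outside, world axes, zero at the start; "moment": the same for the moment, N m; "width": finger opening in m.
Only numpy, scipy, OpenCV 4.12 (cv2) and the standard library are available. Lean on these libraries where they do the work, as an engineer would, in place of code of your own. Each camera call takes 0.05 s, during which the arm holds its last target.

### The job

The gearbox cover is about to go into the spring clamp, but four steel chips lie on the clamp's bedplate: with the scraper block, not with the fingers, sweep them all over the plate's edge into the chip tray, then set the scraper back down on the bench beside the fixture and let go of it. Then push the clamp's flat steel paddle down with the fingers to half of its stroke, so that the pointer stands between the two pegs of the gauge post, and keep it there: the program finishes while still holding the paddle down. Leave the cover, the screwdriver and the bolt where they lie.

Things in the scene. Friction and masses are not known exactly. Their poses are not given: they have to be found in the camera images.
- fixture: Spring clamp fixture, fixed to the bench; origin on the bench under the middle of its steel bedplate. Bedplate 200 (x) by 220 (y) mm, flat top 25 mm above the bench, its -y edge (y -110 mm) open to the chip tray. Plate clear for y below +60 mm; beyond it the clamp's rubber pad (28 mm across) rests at x 0, y +80 mm under the 22 mm wide lever arm, whose top is 112 mm above the bench.
- tray (a point): Middle of the floor of the open aluminium chip tray along the plate's -y edge; axes as the fixture's. Inside it spans 204 mm (x) by 103 mm (y, from -110 to -213 mm of the fixture). Floor 3 mm and rims 18 mm above the bench, so lower than the plate; no wall towards the plate.
- hinge (a point): Middle of the lever's hinge axis, which runs along the fixture's x; at x 0, y +125 mm of the fixture, 105 mm above the bench, between two uprights 118 mm high. The lever's tail runs from here towards +y, to the paddle.
- gauge (a point): Point midway between the two thin pegs of the gauge post (x +50, y +213 mm of the fixture, 77 mm above the bench). The pegs, 5 mm thick, lie one 18 mm above the other and point along +y from a slim post 98 mm high at x +50, y +185 mm. The lever's thin pointer, a rod along x, passes beside them.
- paddle (a point): Flat steel paddle at the end of the lever's tail, 56 (x) by 44 (y) by 10 mm; origin at the centre of its top face, which at rest is level, 118 mm above the bench at x 0, y +240 mm of the fixture: 115 mm out from the hinge axis and 13 mm above it. Axes as the fixture's at rest, z out of the top face; tilts with the lever. Push it down from above.
- lever (a joint): Lever angle (rad): 0 at rest with the pad on the plate, grows as the paddle is pushed down, 0.6 at the stop. Half stroke, pointer midway between the pegs, is 0.30: the paddle's top centre is then about 35 mm lower. Springs back when let go: about 3 N at the paddle's centre starts it, 8 N at half stroke, 12 N at the stop.
- scraper: Scraper block standing upright on the bench: a base 130 (x) by 30 (y) by 26 mm high with a flat steel underside, carrying a wooden grip ridge 90 (x) by 22 (y) mm from 26 to 75 mm height; origin at the centre of the underside, z up. To be gripped from above across the ridge (22 mm, along its y), and swept sideways along its y; about 0.3 kg.
- chip0: One of the four alike loose dark steel chips on the bedplate, about 16 by 13 by 8 mm, 12 g; origin at the centre of its underside. At the start all four lie within x -60 to +60 mm and y -85 to -10 mm of the fixture.
- chip1: One of the four alike loose dark steel chips on the bedplate, about 16 by 13 by 8 mm, 12 g; origin at the centre of its underside. At the start all four lie within x -60 to +60 mm and y -85 to -10 mm of the fixture.
- chip2: One of the four alike loose dark steel chips on the bedplate, about 16 by 13 by 8 mm, 12 g; origin at the centre of its underside. At the start all four lie within x -60 to +60 mm and y -85 to -10 mm of the fixture.
- chip3: One of the four alike loose dark steel chips on the bedplate, about 16 by 13 by 8 mm, 12 g; origin at the centre of its underside. At the start all four lie within x -60 to +60 mm and y -85 to -10 mm of the fixture.
- cover: Bystander: round aluminium gearbox cover, 110 mm across, 22 mm high, lying on the bench; origin at the centre of its underside.
- driver: Bystander: screwdriver lying on the bench; origin at the underside of its middle.
- bolt: Bystander: hexagon bolt standing on its head, 30 mm across, 52 mm high; origin at the centre of its underside.
Not all that is in view belongs to the job. Several things look just like the scraper: the one meant starts farthest to the robot's right.

How it is judged:
By the outcome, as a careful person would: the job done as asked, in the order asked, and still so for the second after the job is handed in, while the arm keeps its last pose, push and grip.
It also fails if it takes over 61 s, if anything falls off the work surface, if the arm or the gripper's body presses on something with over 40 N, if the wrist force passes 120 N, or if a joint passes its speed limit or range.

## Working session

There is one attempt and no reset: what is moved stays moved. The work goes in short steps, Python scripts to look and compute and a shell command to move; the robot and the scene stay as the last step left them, time stands still between calls to the robot, and variables do not carry over. Pictures are saved under pics/ and viewed, and the job is handed in when it is done.

```bash
mkdir -p pics; cat > h.py <<'E'
import numpy as np, cv2
from bench import status, get_image, job
from scipy.spatial.transform import Rotation as R
def snap(n,fn):
    im=get_image(n); cv2.imwrite(f'pics/{fn}.png',im['pixels'][:,:,::-1]); np.savez(f'pics/{fn}.npz',**{k:im[k] for k in im}); return im
def load(fn): return dict(np.load(f'pics/{fn}.npz'))
def ray(im,u,v):
    K=im['K'];xd=(u-K[0,2])/K[0,0];yd=(v-K[1,2])/K[1,1];x,y=xd,yd
    for _ in range(20):
        s=1+float(im['k1'])*(x*x+y*y);x,y=xd/s,yd/s
    return R.from_quat(im['orientation']).apply(np.stack([x,y,np.ones_like(x)],-1)) if np.ndim(x) else R.from_quat(im['orientation']).apply([x,y,1.])
def onz(im,u,v,z):
    d=ray(im,u,v);o=im['origin'];return o+d*((z-o[2])/d[...,2:3] if d.ndim>1 else (z-o[2])/d[2])
def dep(im,u,v):
    return im['origin']+ray(im,u,v)*im['range_z'][int(v),int(u)]
def proj(im,p):
    c=R.from_quat(im['orientation']).inv().apply(np.array(p)-im['origin']);x,y=c[0]/c[2],c[1]/c[2];s=1+float(im['k1'])*(x*x+y*y)
    return im['K'][0,0]*x*s+im['K'][0,2],im['K'][1,1]*y*s+im['K'][1,2]
E
python3 - <<'E'
from h import *
for n in('scene','top'):
    im=snap(n,n+'0');print(n,im['origin'],im['orientation'],im['K'],im['k1'])
print(status.observe())
E
```

```text
scene [ 1.01968098 -0.43573727  0.807856  ] [ 0.83485755  0.40795949 -0.15498352 -0.33550266] [[393.95292781   0.         278.8803903 ]
 [  0.         393.95292781 211.2925832 ]
 [  0.           0.           1.        ]] -0.050204731309678015
top [ 0.37673606 -0.01832265  1.40268417] [ 0.7070766  -0.70578967  0.03002357 -0.03165772] [[445.00150297   0.         283.26497957]
 [  0.         445.00150297 208.20985686]
 [  0.           0.           1.        ]] -0.0717885856189434
{'clock': 0.1, 'joints': array([ 1.14980188e+00,  3.26843598e-01, -1.93472012e-01,  1.05203151e+00,
        1.24555358e-05,  1.43660729e+00]), 'qd': array([ 0.00285036, -0.00298839,  0.00246416, -0.00092851,  0.00150231,
       -0.00070244]), 'joint_efforts': array([ 1.15046631e-03, -4.44238114e+01,  2.63037515e+01,  7.86885474e-03,
       -9.41198573e-05,  3.71209580e-06]), 'ee_pos': array([0.15536136, 0.52707609, 0.24459889]), 'tool_rot': array([ 1.42911675e-01,  9.89735142e-01, -7.44004532e-04, -2.18478819e-04]), 'force': array([0.45959197, 0.05537355, 0.06014995]), 'moment': array([ 0.01732626, -0.00686296,  0.06649148]), 'width': 0.08542649165204556}
```

View pics/scene0.png

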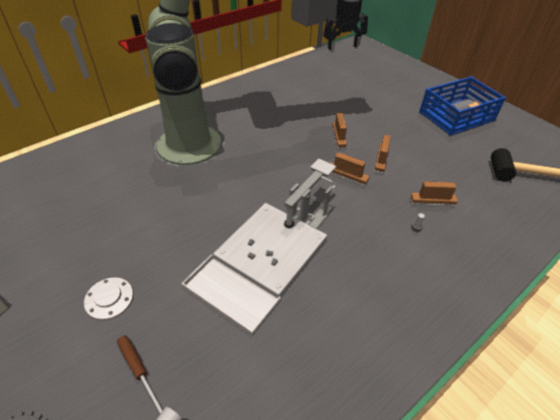

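View pics/top0.png

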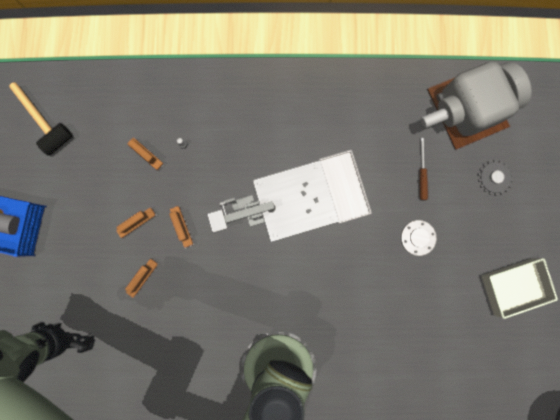

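The top view shows four scraper-like blocks at (145,153), (137,222), (180,227) and (141,278). The robot's right is image right, so the one meant is at (180,227). The plate is at about (297,200), with the tray to its right, the paddle at (217,221), the bolt at (182,142), the cover at (419,238) and the driver at (423,175). Next I'll crop and measure.

```bash
python3 - <<'E'
from h import *
im=load('top0');p=im['pixels'];hsv=cv2.cvtColor(p,cv2.COLOR_RGB2HSV)
m=cv2.inRange(hsv,(5,120,80),(18,255,255))
n,l,s,c=cv2.connectedComponentsWithStats(m)
for i in range(1,n):
    if s[i,4]>60 and s[i,0]<260:
        v,u=np.where(l==i)
        P=im['origin']+ray(im,u.astype(float),v.astype(float))*im['range_z'][v,u][:,None]
        out=[]
        for lo,hi in((.012,.04),(.06,.09)):
            q=P[(P[:,2]>lo)&(P[:,2]<hi)]
            if len(q)>5:
                r=cv2.minAreaRect((q[:,:2]*1000).astype(np.float32));out.append((len(q),np.round(q[:,2].mean(),3),np.round(r[0]),np.round(r[1]),round(r[2],1)))
        print(c[i],out)
# plate
v,u=np.mgrid[130:260,200:390];v=v.ravel();u=u.ravel()
P=im['origin']+ray(im,u.astype(float),v.astype(float))*im['range_z'][v,u][:,None]
q=P[abs(P[:,2]-.025)<.005]
print('heights',np.histogram(P[:,2],bins=np.arange(-.01,.14,.01)))
np.save('pics/P.npy',P)
cr=cv2.resize(p[130:260,110:390],None,fx=2.8,fy=2.8,interpolation=cv2.INTER_CUBIC);cv2.imwrite('pics/crop1.png',cr[:,:,::-1])
E
```

```text
[ 32.9010989  106.97802198] [(54, np.float64(0.037), array([827., 798.]), array([200.,   5.]), 40.5)]
[144.40419162 152.9760479 ] [(109, np.float64(0.027), array([670., 423.]), array([125.,  29.]), 49.5), (213, np.float64(0.075), array([672., 424.]), array([92., 22.]), 49.8)]
[180.12731481 226.27314815] [(167, np.float64(0.026), array([440., 303.]), array([128.,  28.]), 22.3), (222, np.float64(0.074), array([440., 303.]), array([90., 21.]), 22.0)]
[134.152019   221.88836105] [(161, np.float64(0.027), array([451., 447.]), array([ 29., 129.]), 33.7), (224, np.float64(0.074), array([452., 447.]), array([23., 90.]), 33.5)]
[140.17966903 277.6643026 ] [(168, np.float64(0.027), array([280., 422.]), array([ 28., 128.]), 55.9), (226, np.float64(0.074), array([281., 424.]), array([22., 90.]), 54.5)]
heights (array([9377, 9679,  471, 3999,  224,    6,    5,    9,    5,   15,   24,
        147,  585,   68,    0]), array([-0.01,  0.  ,  0.01,  0.02,  0.03,  0.04,  0.05,  0.06,  0.07,
        0.08,  0.09,  0.1 ,  0.11,  0.12,  0.13,  0.14]))
```

View pics/crop1.png

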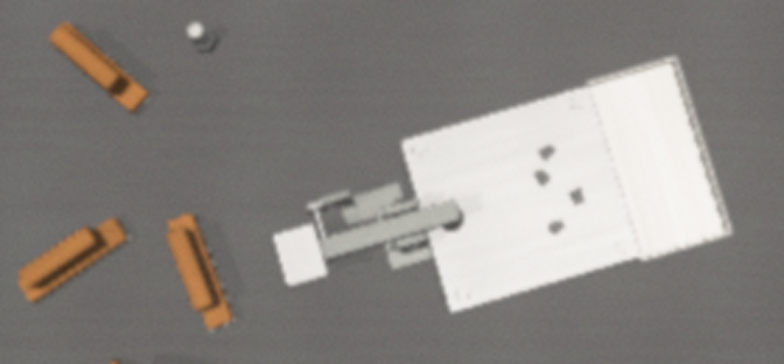

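```bash
python3 - <<'E'
from h import *
im=load('top0');p=im['pixels'];P=np.load('pics/P.npy')
g=cv2.cvtColor(p,cv2.COLOR_RGB2GRAY)[130:260,200:390].ravel()
q=P[(abs(P[:,2]-.025)<.006)&(g>150)]
I=np.zeros((800,800),np.uint8)
r=cv2.minAreaRect((q[:,:2]*1000).astype(np.float32));print('plate',r,cv2.boxPoints(r))
q=P[(P[:,2]>.108)&(g>190)];r2=cv2.minAreaRect((q[:,:2]*1000).astype(np.float32));print('paddle',r2,q[:,2].mean(),len(q))
# corner pixels in crop -> u,v
for (a,b,z) in((403,142,.025),(452,312,.025),(588,82,.025),(640,260,.025)):
    print(np.round(onz(im,110+a/2.8,130+b/2.8,z),4))
# chips
sub=p[130:260,200:390];g2=cv2.cvtColor(sub,cv2.COLOR_RGB2GRAY)
m=(g2<150).astype(np.uint8)
n,l,s,c=cv2.connectedComponentsWithStats(m)
for i in range(1,n):
    if 4<s[i,4]<60: print(c[i]+[200,130],s[i,4],np.round(onz(im,c[i][0]+200,c[i][1]+130,.031),4))
E
```

```text
plate ((533.6624755859375, -96.55502319335938), (209.94454956054688, 341.0874328613281), 16.861547470092773) [[ 383.73523    36.208496]
 [ 482.67102  -290.21503 ]
 [ 683.5897   -229.31854 ]
 [ 584.65393    97.10498 ]]
paddle ((426.4740295410156, 93.28012084960938), (135.31423950195312, 203.48519897460938), 9.602150917053223) 0.18160773515627737 282
[0.5834 0.0769 0.025 ]
[0.3942 0.0213 0.025 ]
[ 0.6517 -0.1301  0.025 ]
[ 0.4519 -0.1866  0.025 ]
[304.83333333 184.        ] 6 [ 0.5724 -0.082   0.031 ]
[303. 193.] 7 [ 0.5442 -0.0762  0.031 ]
[315.42857143 199.42857143] 7 [ 0.5242 -0.1147  0.031 ]
[252.15384615 205.69230769] 26 [0.5044 0.0813 0.031 ]
[271.39130435 209.43478261] 23 [0.4929 0.0217 0.031 ]
```

```bash
cat >> h.py <<'E'
O=np.array([.5203,-.0546]);TH=np.radians(16.9)
X=np.array([np.cos(TH),np.sin(TH)]);Y=np.array([-np.sin(TH),np.cos(TH)])
def f2w(x,y): return O+x*X+y*Y
def w2f(p): d=np.array(p[:2])-O; return d@X,d@Y
E
python3 - <<'E'
from h import *
im=load('top0')
for a,b in((547,152),(542,177),(577,196),(556,227)): 
    w=onz(im,110+a/2.8,130+b/2.8,.031);print('chip',np.round(w,4),np.round(w2f(w),3))
w=onz(im,110+300/2.8,130+256/2.8,.118);print('paddle',w,w2f(w),f2w(0,.24))
# box corners of paddle
for a,b in((273,236),(317,226),(327,277),(286,286)):
    w=onz(im,110+a/2.8,130+b/2.8,.118);print(np.round(w2f(w),3))
for z,q in((.025,(-.1,-.11)),(.025,(.1,-.11)),(.025,(.1,.11)),(.025,(-.1,.11))): 
    u,v=proj(im,[*f2w(*q),z]);print(q,(u-110)*2.8,(v-130)*2.8)
s=load('scene0');
for z,q in((.025,(-.1,-.11)),(.025,(.1,-.11)),(.025,(.1,.11)),(.025,(-.1,.11)),(.118,(0,.24))): print(q,proj(s,[*f2w(*q),z]))
cr=cv2.resize(s['pixels'][140:340,170:370],None,fx=3,fy=3,interpolation=cv2.INTER_CUBIC);cv2.imwrite('pics/crop2.png',cr[:,:,::-1])
E
```

```text
chip [ 0.5715 -0.0836  0.031 ] [ 0.041 -0.043]
chip [ 0.5436 -0.078   0.031 ] [ 0.015 -0.029]
chip [ 0.5225 -0.1167  0.031 ] [-0.016 -0.06 ]
chip [ 0.488  -0.0933  0.031 ] [-0.042 -0.028]
paddle [0.45035805 0.17618525 0.118     ] (np.float64(0.00016837055107740248), np.float64(0.24115073860290995)) [0.45053147 0.17503526]
[0.028 0.262]
[0.025 0.216]
[-0.029  0.22 ]
[-0.025  0.264]
(-0.1, -0.11) 642.0110914877525 255.81007142383388
(0.1, -0.11) 588.5982271255587 85.32353382220049
(0.1, 0.11) 400.46296654392887 141.462465365087
(-0.1, 0.11) 451.78385664721645 313.398169095261
(-0.1, -0.11) (np.float64(211.79418366132177), np.float64(252.96703385186103))
(0.1, -0.11) (np.float64(277.8296284970955), np.float64(293.56142218096915))
(0.1, 0.11) (np.float64(326.2391328148324), np.float64(233.66685708047208))
(-0.1, 0.11) (np.float64(264.27141549660485), np.float64(201.81043308311527))
(0, 0.24) (np.float64(321.88088248061024), np.float64(165.38319992675164))
```

View pics/crop2.png

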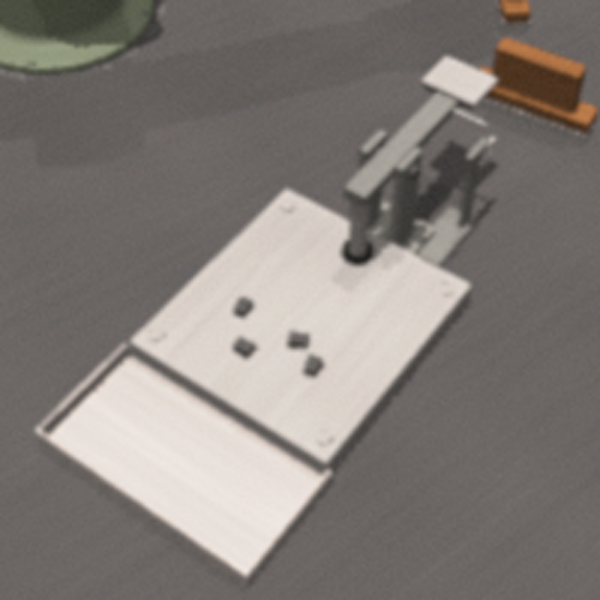

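The four chips sit at fixture x −42…+41 mm, y −60…−28 mm. That is narrower than the 130 mm scraper, so one sweep is enough. Fixture origin is about (0.520, −0.055), yaw 16.9°. The plate and paddle corners reproject within about 1 px.

The target scraper is at (0.440, 0.303) with its long axis at 22°. Its measured size (128×28 base, 90×21 ridge at 74 mm) matches the description. The look-alikes at (145,153), (137,222) and (141,278) all have y ≥ 0.42. I'm moving above it now.

```bash
python3 -m crank '1 0.036 -0.028 -0.01 0 0 5; 1 0.072 -0.056 -0.02 0 0 10; 1 0.108 -0.085 -0.03 0 0 15; 1 0.144 -0.113 -0.045 0 0 20; 1 0.18 -0.141 -0.06 0 0 25; 1 0.216 -0.17 -0.075 0 0 30; 1 0.25 -0.198 -0.085 0 0 35; 1 0.284 -0.225 -0.095 0 0 38.7'
python3 -m crank '1 0 0 0 0 0 0;1 0 0 0 0 0 0'
python3 - <<'E'
from h import *
snap('scene','s1');o=status.observe();print(o['joints'],R.from_quat(o['tool_rot']).as_matrix().round(3))
E
```

```text
clock: 0.9
ee_pos: [0.4404, 0.3009, 0.1494]
tool_rot: [-0.194, 0.981, -0.0, -0.0]
force: [0.4, 0.2, -0.4]
width: 0.0855
clock: 1.1
ee_pos: [0.4396, 0.3016, 0.1496]
tool_rot: [-0.192, 0.981, -0.0, -0.001]
force: [-1.2, 0.7, -0.2]
width: 0.0852
[ 4.64395138e-01  3.80784949e-01 -3.75478838e-01  8.15893098e-01
  4.59101742e-04  7.66946907e-02] [[-0.926 -0.378 -0.001]
 [-0.378  0.926 -0.   ]
 [ 0.001  0.    -1.   ]]
```

View pics/s1.png

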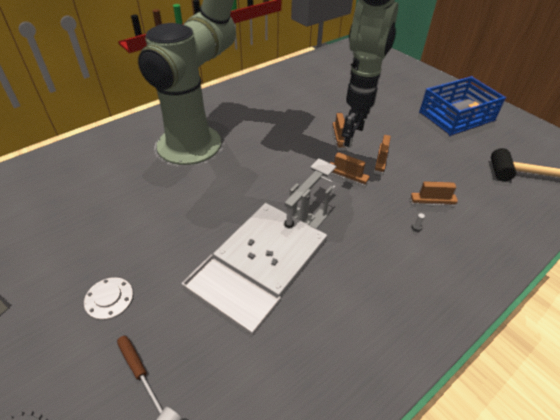

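```bash
python3 - <<'E'
from h import *
im=load('s1');print(proj(im,[.4396,.3016,.135]),proj(im,[.44,.303,.075]))
cr=cv2.resize(im['pixels'][60:200,290:430],None,fx=4,fy=4,interpolation=cv2.INTER_CUBIC);cv2.imwrite('pics/crop3.png',cr[:,:,::-1])
E
```

```text
(np.float64(352.5539035490842), np.float64(141.49324564138033)) (np.float64(349.97098362688473), np.float64(157.88740970581384))
```

View pics/crop3.png

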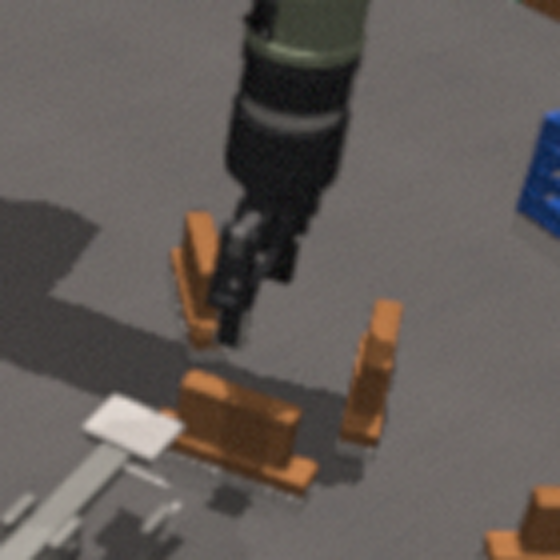

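The gripper hangs over the chosen block, with finger mid at crop (256,308) as predicted. Now I'll descend and grip.

```bash
python3 -m crank '1 0 0.001 -0.03 0 0 0;1 0 0.001 -0.06 0 0 0;1 0 0.001 -0.085 0 0 0;1 0 0.001 -0.102 0 0 0;1 0 0.001 -0.102 0 0 0;0 0 0.001 -0.102 0 0 0;0 0 0.001 -0.102 0 0 0;0 0 0.001 -0.102 0 0 0'
python3 -m crank '0 0 0 0 0 0 0;0 0 0 0 0 0 0;0 0 0 0 0 0 0;0 0 0 0 0 0 0'
```

```text
clock: 1.95
ee_pos: [0.4403, 0.3043, 0.0496]
tool_rot: [-0.193, 0.981, 0.0, 0.001]
force: [0.0, 0.8, 0.7]
width: 0.0442
clock: 2.35
ee_pos: [0.4401, 0.3038, 0.0491]
tool_rot: [-0.193, 0.981, 0.0, 0.001]
force: [-1.1, -1.1, 5.6]
width: 0.021
```

```bash
python3 -m crank '0 0 0 0.01 0 0 0;0 0 0 0.03 0 0 0;0 0 0 0.055 0 0 0;0 0 0 0.08 0 0 0;0 0 0 0.105 0 0 0;0 0 0 0.13 0 0 0;0 0 0 0.145 0 0 0;0 0 0 0.145 0 0 0'
python3 - <<'E'
from h import *
im=snap('scene','s2');print(status.observe()['force'],status.observe()['ee_pos'])
cr=cv2.resize(im['pixels'][40:240,260:460],None,fx=3,fy=3,interpolation=cv2.INTER_CUBIC);cv2.imwrite('pics/crop4.png',cr[:,:,::-1])
o=status.observe()['ee_pos']
print(f2w(0,.025)-o[:2])
E
```

```text
clock: 3.15
ee_pos: [0.4406, 0.304, 0.1955]
tool_rot: [-0.193, 0.981, 0.001, 0.002]
force: [0.9, 0.9, -3.9]
width: 0.0212
[ 0.57197837  0.10933555 -3.90409393] [0.43983644 0.30360975 0.19396707]
[ 0.073196   -0.33428942]
```

View pics/crop4.png

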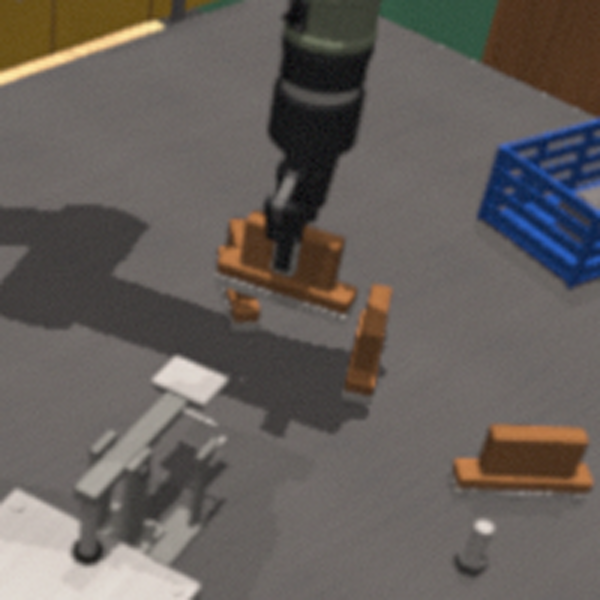

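The scraper is held level, with its underside at about 0.145 m and the jaw width at 21 mm. Now I'll carry it over the lever to the plate.

```bash
python3 -m crank '0 0.008 -0.035 0.005 0 0 -0.7;0 0.017 -0.077 0.005 0 0 -1.4;0 0.027 -0.122 0.005 0 0 -2.1;0 0.037 -0.167 0.005 0 0 -2.8;0 0.047 -0.212 0.005 0 0 -3.5;0 0.057 -0.257 0.005 0 0 -4.2;0 0.067 -0.302 0.005 0 0 -4.8;0 0.0745 -0.339 0.005 0 0 -5.3'
python3 -m crank '0 0 0 0 0 0 0;0 0 0 -0.03 0 0 0;0 0 0 -0.06 0 0 0;0 0 0 -0.08 0 0 0;0 0 0 -0.08 0 0 0;0 0 0 -0.08 0 0 0'
python3 - <<'E'
from h import *
im=snap('scene','s3');t=snap('top','t3');o=status.observe();print(o['ee_pos'],w2f(o['ee_pos']))
cr=cv2.resize(im['pixels'][140:320,180:400],None,fx=3,fy=3,interpolation=cv2.INTER_CUBIC);cv2.imwrite('pics/crop5.png',cr[:,:,::-1])
m=R.from_quat(o['tool_rot']).as_matrix();print(m[:,1]);print(np.degrees(np.arctan2(m[1,1],m[0,1])))
E
```

```text
clock: 4.0
ee_pos: [0.5133, -0.0377, 0.1967]
tool_rot: [-0.147, 0.989, 0.0, -0.001]
force: [1.4, 0.7, -2.8]
width: 0.0214
clock: 4.6
ee_pos: [0.5132, -0.0348, 0.1177]
tool_rot: [-0.148, 0.989, 0.001, -0.001]
force: [0.5, -0.6, -3.0]
width: 0.0217
[ 0.51474429 -0.03524467  0.11914747] (np.float64(0.00031085490574697005), np.float64(0.020134501675968215))
[-2.92295617e-01  9.56327849e-01 -5.63127120e-04]
106.99544413709793
```

View pics/crop5.png

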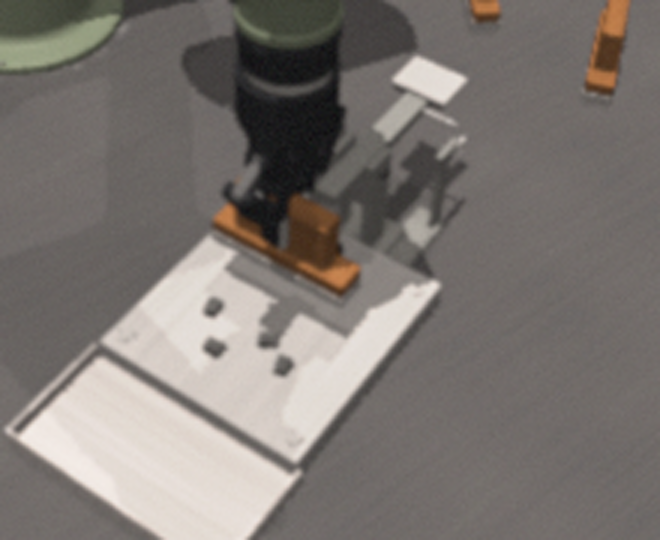

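View pics/t3.png

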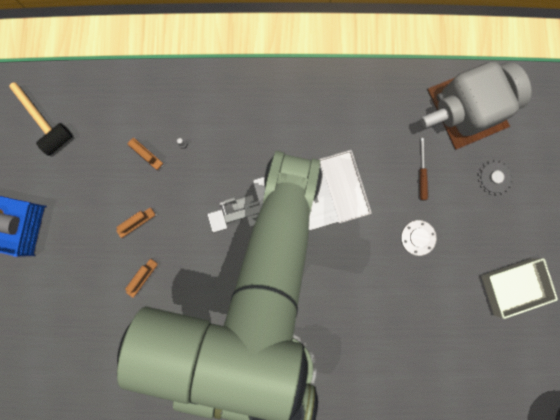

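```bash
python3 - <<'E'
from h import *
im=load('s3')
for z in(.060,.065,.07,.075):
  print(z,[tuple(np.round(((u-180)*3,(v-140)*3),0)) for u,v in (proj(im,[*f2w(.065,.005),z]),proj(im,[*f2w(-.065,.005),z]))])
E
python3 -m crank '0 0 0 -0.02 0 0 0;0 0 0 -0.035 0 0 0;0 0 0 -0.042 0 0 0;0 0 0 -0.042 0 0 0;0 0 0 -0.042 0 0 0'
python3 - <<'E'
from h import *
im=snap('scene','s4');o=status.observe();print(o['ee_pos'],w2f(o['ee_pos']),o['force'])
cr=cv2.resize(im['pixels'][180:320,180:330],None,fx=4,fy=4,interpolation=cv2.INTER_CUBIC);cv2.imwrite('pics/crop6.png',cr[:,:,::-1])
E
```

```text
0.06 [(np.float64(340.0), np.float64(315.0)), (np.float64(212.0), np.float64(245.0))]
0.065 [(np.float64(340.0), np.float64(311.0)), (np.float64(212.0), np.float64(241.0))]
0.07 [(np.float64(341.0), np.float64(307.0)), (np.float64(212.0), np.float64(237.0))]
0.075 [(np.float64(341.0), np.float64(303.0)), (np.float64(212.0), np.float64(233.0))]
clock: 5.2
ee_pos: [0.5148, -0.0355, 0.0772]
tool_rot: [-0.148, 0.989, -0.0, 0.001]
force: [-0.2, 0.3, -3.8]
width: 0.0214
[ 0.51494263 -0.03557345  0.07728123] (np.float64(0.0004050537112731934), np.float64(0.019762257974983016)) [ 0.26346376  0.7041455  -3.63695317]
```

View pics/crop6.png

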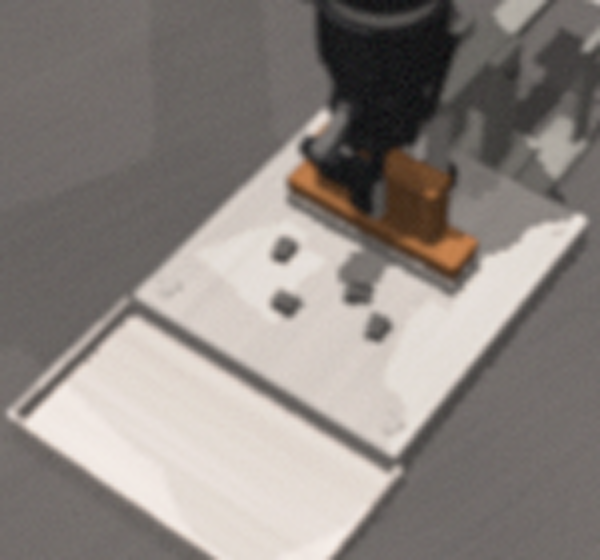

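```bash
python3 - <<'E'
from h import *
im=load('s4')
for a,b in((288,200),(457,290)):
  print(w2f(onz(im,180+a/4,180+b/4,.028)))
for a,b in((285,250),(285,305),(357,293),(377,328)):
  print('chip',w2f(onz(im,180+a/4,180+b/4,.031)))
for a,b in((137,295),(397,458)): print('pl',w2f(onz(im,180+a/4,180+b/4,.025)))
E
```

```text
(np.float64(-0.06298570423856752), np.float64(0.005723006122592068))
(np.float64(0.06699740859729979), np.float64(0.008304607095865451))
chip (np.float64(-0.03757624050044426), np.float64(-0.030313047009060776))
chip (np.float64(-0.011275382575242457), np.float64(-0.06450072938786028))
chip (np.float64(0.019200073855793632), np.float64(-0.031444336083579064))
chip (np.float64(0.044546886904925254), np.float64(-0.04591172048033223))
pl (np.float64(-0.09343904979475165), np.float64(-0.10828705399436846))
pl (np.float64(0.10406144454918001), np.float64(-0.11014897982414391))
```

Scraper ends at x −67…+63 mm, chips within ±52 mm, so all are covered. Lowering 2 mm, then sweeping along fixture −y.

```bash
python3 -m crank '0 0 0 -0.002 0 0 0;0 0.003 -0.0096 -0.002 0 0 0;0 0.006 -0.019 -0.002 0 0 0;0 0.009 -0.0287 -0.002 0 0 0;0 0.0116 -0.038 -0.002 0 0 0;0 0.0145 -0.048 -0.002 0 0 0;0 0.0174 -0.0574 -0.002 0 0 0;0 0.0203 -0.067 -0.002 0 0 0'
python3 - <<'E'
from h import *
im=snap('scene','s5');o=status.observe();print(o['ee_pos'],w2f(o['ee_pos']),o['force'])
cr=cv2.resize(im['pixels'][180:320,180:330],None,fx=4,fy=4,interpolation=cv2.INTER_CUBIC);cv2.imwrite('pics/crop7.png',cr[:,:,::-1])
E
```

```text
clock: 6.05
ee_pos: [0.5345, -0.1033, 0.0742]
tool_rot: [-0.147, 0.989, 0.0, -0.0]
force: [0.3, 0.1, -3.3]
width: 0.0213
[ 0.53542922 -0.10500949  0.07440682] (np.float64(-0.00017830389980199324), np.float64(-0.05263058494175162)) [ 1.75310043 -2.67838697 -3.038593  ]
```

View pics/crop7.png

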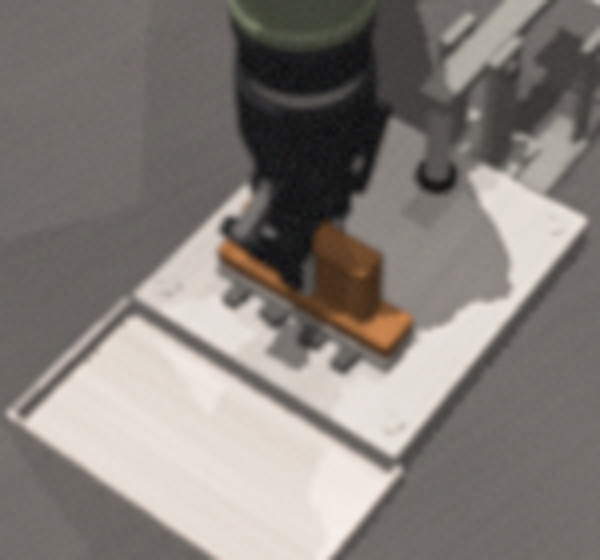

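All four chips (crop 235,295; 273,313; 312,333; 345,357) are lined up ahead of the scraper. Continuing over the edge.

```bash
python3 -m crank '0 0.003 -0.0096 0 0 0 0;0 0.006 -0.019 0 0 0 0;0 0.009 -0.0287 0 0 0 0;0 0.0116 -0.038 0 0 0 0;0 0.0145 -0.048 0 0 0 0;0 0.0174 -0.0574 0 0 0 0;0 0.0203 -0.067 0 0 0 0;0 0.0212 -0.07 0 0 0 0'
python3 -m crank '0 0 0 0 0 0 0;0 0 0 0.02 0 0 0;0 0 0 0.05 0 0 0;0 0 0 0.09 0 0 0; 0 0 0 0.12 0 0 0'
python3 - <<'E'
from h import *
im=snap('scene','s6');o=status.observe();print(o['ee_pos'],w2f(o['ee_pos']),o['force'])
cr=cv2.resize(im['pixels'][160:340,150:350],None,fx=3.3,fy=3.3,interpolation=cv2.INTER_CUBIC);cv2.imwrite('pics/crop8.png',cr[:,:,::-1])
E
```

```text
clock: 6.9
ee_pos: [0.5561, -0.1739, 0.0743]
tool_rot: [-0.147, 0.989, -0.0, 0.0]
force: [-0.1, 1.0, -4.7]
width: 0.021
clock: 7.4
ee_pos: [0.5556, -0.172, 0.1962]
tool_rot: [-0.148, 0.989, -0.0, 0.0]
force: [0.8, 0.3, -3.1]
width: 0.0212
[ 0.5580579  -0.17305397  0.20136275] (np.float64(0.0016924409250430963), np.float64(-0.12431467140150547)) [ 1.26118805e+00 -4.75270671e-01 -6.39252683e-04]
```

View pics/crop8.png

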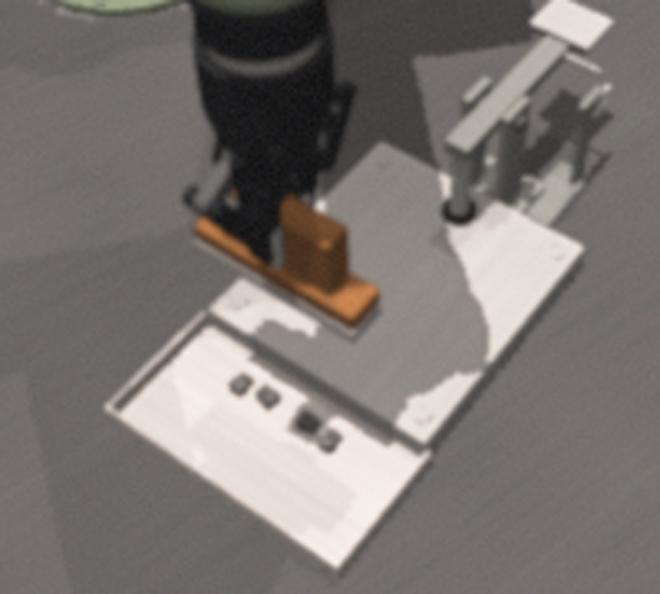

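All four chips now lie in the tray at crop (240,383), (267,397), (308,423) and (328,440), and the visible plate is clear. Next I'll carry the scraper to clear bench on the fixture's +x side.

```bash
python3 -m crank '0 0.027 0.025 0 0 0 0;0 0.054 0.05 0 0 0 0;0 0.081 0.075 0 0 0 0;0 0.108 0.1 0 0 0 0;0 0.135 0.124 0 0 0 0;0 0.1585 0.146 0 0 0 0;0 0.1585 0.146 0 0 0 0;0 0.1585 0.146 0 0 0 0'
python3 -m crank '0 0 0 -0.035 0 0 0;0 0 0 -0.07 0 0 0;0 0 0 -0.1 0 0 0;0 0 0 -0.12 0 0 0;0 0 0 -0.13 0 0 0;0 0 0 -0.138 0 0 0;0 0 0 -0.142 0 0 0;0 0 0 -0.142 0 0 0'
python3 - <<'E'
from h import *
im=snap('scene','s7');o=status.observe();print(o['ee_pos'],w2f(o['ee_pos']),o['force'])
cr=cv2.resize(im['pixels'][160:340,200:400],None,fx=3.3,fy=3.3,interpolation=cv2.INTER_CUBIC);cv2.imwrite('pics/crop9.png',cr[:,:,::-1])
E
```

```text
clock: 8.25
ee_pos: [0.7135, -0.0253, 0.1926]
tool_rot: [-0.148, 0.989, 0.0, -0.001]
force: [0.6, -0.3, -4.4]
width: 0.0211
clock: 9.05
ee_pos: [0.7143, -0.0267, 0.0527]
tool_rot: [-0.147, 0.989, -0.0, 0.0]
force: [0.5, -0.4, -3.3]
width: 0.0217
[ 0.71460362 -0.02665334  0.05319931] (np.float64(0.19403649980256388), np.float64(-0.029744750122163682)) [-0.72666699  1.15371023 -2.62455733]
```

View pics/crop9.png

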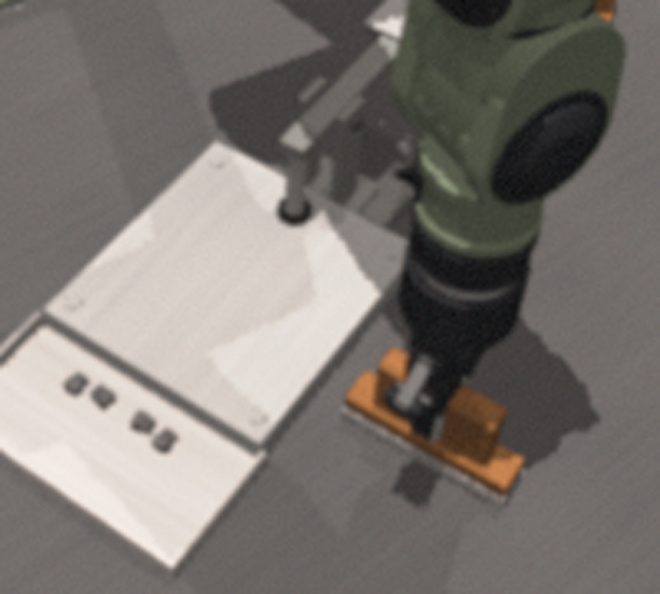

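```bash
python3 -m crank '0 0 0 -0.002 0 0 0;0 0 0 -0.004 0 0 0;0 0 0 -0.0045 0 0 0;0 0 0 -0.0045 0 0 0'
```

```text
clock: 9.5
ee_pos: [0.7149, -0.0265, 0.0492]
tool_rot: [-0.148, 0.989, -0.0, 0.001]
force: [-1.0, -0.1, 5.2]
width: 0.021
```

The block is on the bench, with contact force changing sign to +5 N. Releasing and retreating upward.

```bash
python3 -m crank '1 0 0 0 0 0 0;1 0 0 0 0 0 0;1 0 0 0 0 0 0;1 0 0 0 0 0 0;1 0 0 0 0 0 0;1 0 0 0 0 0 0'
python3 -m crank '1 0 0 0.02 0 0 0;1 0 0 0.06 0 0 0;1 0 0 0.1 0 0 0;1 0 0 0.15 0 0 0;1 0 0 0.17 0 0 0;0 0 0 0.17 0 0 0'
python3 - <<'E'
from h import *
o=status.observe();print(o['ee_pos'],o['joints'])
snap('scene','s8')
print(f2w(0,.24)-o['ee_pos'][:2])
E
```

```text
clock: 10.1
ee_pos: [0.714, -0.0265, 0.0477]
tool_rot: [-0.148, 0.989, 0.0, -0.0]
force: [-0.0, 0.3, -0.2]
width: 0.0854
clock: 10.7
ee_pos: [0.7165, -0.0267, 0.223]
tool_rot: [-0.148, 0.989, -0.001, 0.004]
force: [-0.9, 0.3, -0.1]
width: 0.0736
[ 0.71650303 -0.02673803  0.22303585] [-1.40138033e-01  6.55815832e-01  2.84207092e-01  1.19074500e+00
  1.75624513e-05 -4.36346463e-01]
[-0.26597155  0.20177329]
```

View pics/s8.png

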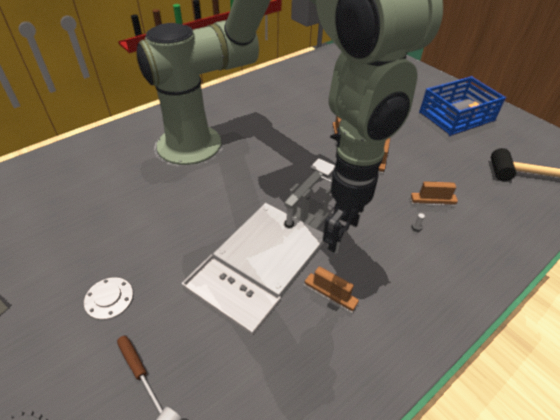

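The scraper stands free at (331,288), about (0.71, −0.03), and the chips are in the tray at (222–250, 276–294). Next I'll shut the fingers and move over the paddle.

```bash
python3 -m crank '0 -0.033 0.025 0 0 0 0;0 -0.066 0.05 0 0 0 0;0 -0.1 0.076 0 0 0 0;0 -0.134 0.102 -0.01 0 0 0;0 -0.168 0.128 -0.02 0 0 0;0 -0.202 0.154 -0.03 0 0 0;0 -0.236 0.18 -0.04 0 0 0;0 -0.264 0.2015 -0.05 0 0 0'
python3 -m crank '0 0 0 0 0 0 0;0 0 0 0 0 0 0;0 0 0 0 0 0 0'
python3 - <<'E'
from h import *
o=status.observe();print(o['ee_pos'],w2f(o['ee_pos']),o['force'],o['width'])
im=snap('scene','s9')
cr=cv2.resize(im['pixels'][110:250,260:400],None,fx=4,fy=4,interpolation=cv2.INTER_CUBIC);cv2.imwrite('pics/crop10.png',cr[:,:,::-1])
E
```

```text
clock: 11.55
ee_pos: [0.4465, 0.1757, 0.1657]
tool_rot: [-0.148, 0.989, 0.0, -0.002]
force: [-0.0, 0.1, -0.2]
width: 0.0
clock: 11.85
ee_pos: [0.4508, 0.1747, 0.1675]
tool_rot: [-0.147, 0.989, -0.0, 0.0]
force: [0.2, -0.1, -0.1]
width: -0.0
[0.45083061 0.17468047 0.16746986] (np.float64(0.00018307462881817296), np.float64(0.23957357048054484)) [ 0.16154085 -0.13522874 -0.10568285] -2.5788015963198002e-05
```

View pics/crop10.png

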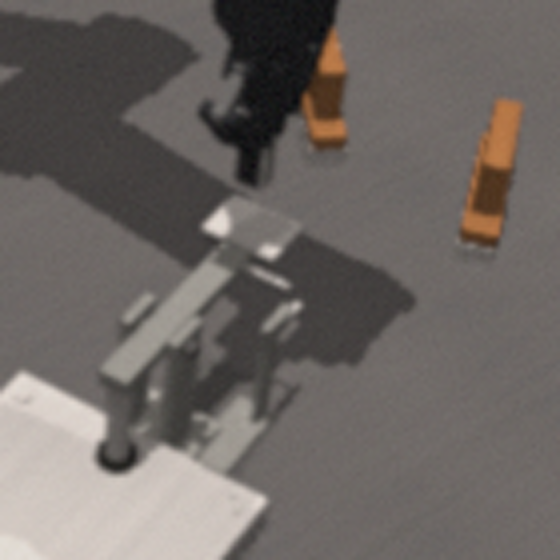

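```bash
python3 -m crank '0 0 0 -0.02 0 0 0;0 0 0 -0.03 0 0 0;0 0 0 -0.035 0 0 0;0 0 0 -0.04 0 0 0;0 0 0 -0.045 0 0 0;0 0 0 -0.05 0 0 0;0 0 0 -0.05 0 0 0'
python3 - <<'E'
from h import *
o=status.observe();print(o['ee_pos'],w2f(o['ee_pos']),o['force'],o['width'])
im=snap('scene','s10')
cr=cv2.resize(im['pixels'][130:250,270:380],None,fx=5,fy=5,interpolation=cv2.INTER_CUBIC);cv2.imwrite('pics/crop11.png',cr[:,:,::-1])
E
```

```text
clock: 12.6
ee_pos: [0.4498, 0.1751, 0.1175]
tool_rot: [-0.148, 0.989, 0.0, -0.0]
force: [-2.4, 0.1, 4.1]
width: -0.0001
[0.4498474  0.1750538  0.11752194] (np.float64(-0.0006491395980148373), np.float64(0.24021660157082408)) [-2.40311679  0.14849674  4.07996356] -0.00012829076784167239
```

View pics/crop11.png

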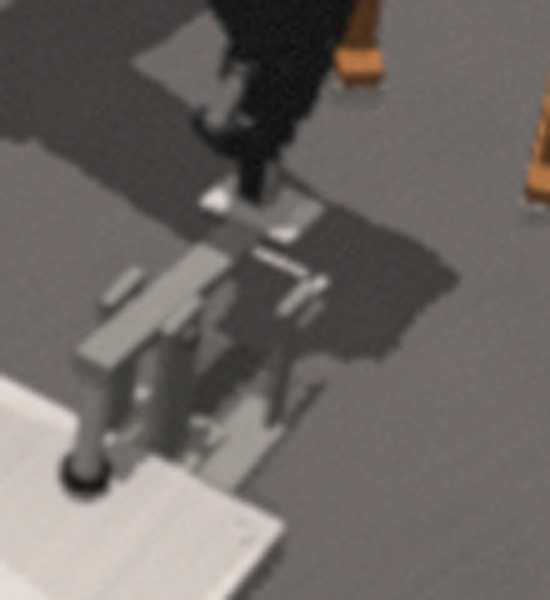

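```bash
python3 -m crank '0 0 0 -0.004 0 0 0;0 0 0 -0.008 0 0 0;0 0 0 -0.012 0 0 0;0 0 0 -0.016 0 0 0;0 0 0 -0.016 0 0 0;0 0 0 -0.016 0 0 0;0 0 0 -0.016 0 0 0'
python3 - <<'E'
from h import *
o=status.observe();print(o['ee_pos'],w2f(o['ee_pos']),o['force'],o['width'])
im=snap('scene','s11')
cr=cv2.resize(im['pixels'][130:230,280:380],None,fx=6,fy=6,interpolation=cv2.INTER_CUBIC);cv2.imwrite('pics/crop12.png',cr[:,:,::-1])
for z in(.086,.077,.068):
  print(z,[tuple(np.round(((u-280)*6,(v-130)*6))) for u,v in (proj(im,[*f2w(.05+d,.213),z]) for d in (-.01,0,.01))])
print('post',[tuple(np.round(((u-280)*6,(v-130)*6))) for u,v in (proj(im,[*f2w(.05,.185),z]) for z in(.098,.086,.068))])
E
```

```text
clock: 13.35
ee_pos: [0.4507, 0.1745, 0.1025]
tool_rot: [-0.147, 0.989, -0.001, 0.001]
force: [-3.6, -3.1, 7.1]
width: -0.0
[0.45069509 0.17448925 0.10253027] (np.float64(-2.1772671322982743e-06), np.float64(0.23943000872884987)) [-3.60800498 -3.11734165  7.07482951] -2.5858113717925984e-05
0.086 [(np.float64(291.0), np.float64(332.0)), (np.float64(310.0), np.float64(341.0)), (np.float64(330.0), np.float64(350.0))]
0.077 [(np.float64(289.0), np.float64(347.0)), (np.float64(308.0), np.float64(356.0)), (np.float64(327.0), np.float64(365.0))]
0.068 [(np.float64(287.0), np.float64(361.0)), (np.float64(306.0), np.float64(370.0)), (np.float64(325.0), np.float64(379.0))]
post [(np.float64(282.0), np.float64(357.0)), (np.float64(279.0), np.float64(376.0)), (np.float64(275.0), np.float64(405.0))]
```

View pics/crop12.png

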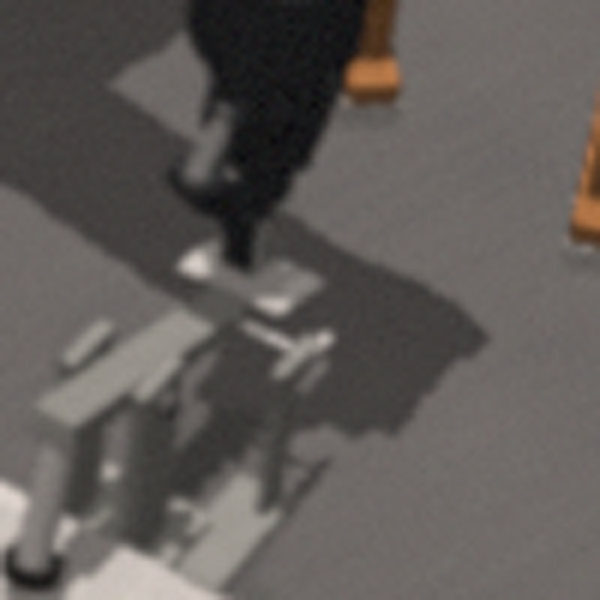

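```bash
cat > ang.py <<'E'
from h import *
import sys
im=load(sys.argv[1])
v,u=np.mgrid[120:250,260:380];v=v.ravel();u=u.ravel()
P=im['origin']+ray(im,u.astype(float),v.astype(float))*im['range_z'][v,u][:,None]
d=P[:,:2]-O;fx=d@X;fy=d@Y;z=P[:,2]
# lever arm top
m=(abs(fx-.003)<.012)&(fy>.06)&(fy<.18)&(z>.09)
for it in range(3):
    c=np.polyfit(fy[m],z[m],1);m&=abs(np.polyval(c,fy)-z)<.003
print('arm slope',c[0],'ang',-np.arctan(c[0]),m.sum(),'z@.1',np.polyval(c,.1))
m=(abs(fx)<.032)&(fy>.21)&(fy<.27)&(z>.05)&(z<.125)&(im['pixels'][v,u].min(1)>110)
if m.sum()>10:
    c=np.polyfit(fy[m],z[m],1);print('paddle',m.sum(),'ang',-np.arctan(c[0]),'z@.24',np.polyval(c,.24),'theta by z',)
# pointer
m=(fx>.02)&(fx<.075)&(fy>.19)&(fy<.24)&(z>.06)&(z<.125)
g=im['pixels'][v,u].mean(1)
for a in np.array([u,v,fx*1000,fy*1000,z*1000,g]).T[m].round(0).astype(int)[:60]: print(*a)
E
for s in s9 s10 s11; do python3 ang.py $s | head -3; done; python3 ang.py s11
```

```text
arm slope 0.4226564739820626 ang -0.3998839864377928 36 z@.1 0.10972089745245335
paddle 160 ang -0.048391242506536494 z@.24 0.1172675342260255 theta by z
328 169 21 237 117 116
arm slope 0.14987720661577567 ang -0.14876985411743177 47 z@.1 0.11214636231429921
paddle 79 ang 0.03365298310385735 z@.24 0.10213804267403633 theta by z
328 173 22 239 103 122
arm slope 0.11708315008229093 ang -0.11655249789700088 41 z@.1 0.11354101041843696
paddle 63 ang 0.2196576898061562 z@.24 0.08569309518792129 theta by z
327 177 20 239 87 119
arm slope 0.11708315008229093 ang -0.11655249789700088 41 z@.1 0.11354101041843696
paddle 63 ang 0.2196576898061562 z@.24 0.08569309518792129 theta by z
327 177 20 239 87 119
327 178 21 238 85 124
328 178 24 239 86 128
325 179 21 226 89 143
326 179 23 229 88 143
327 179 25 230 89 145
328 179 27 234 87 137
329 179 29 235 87 120
330 179 30 239 85 103
324 180 23 218 93 172
325 180 23 222 90 180
326 180 24 226 87 184
327 180 27 228 88 172
328 180 29 229 88 139
329 180 30 234 85 104
323 181 21 215 90 115
324 181 23 218 90 141
325 181 26 218 91 164
326 181 28 219 91 172

[... 194 characters left out ...]
321 185 21 207 82 105
322 185 24 205 85 123
323 185 26 208 83 134
323 186 27 207 81 108
324 186 29 208 82 141
325 186 31 211 81 163
330 186 48 205 95 123
331 186 52 202 98 134
333 186 51 219 85 172
334 186 52 222 84 165
325 187 33 207 81 115
326 187 35 209 80 141
327 187 39 208 83 162
328 187 41 209 84 151
329 187 49 198 96 136
330 187 51 199 97 146
331 187 55 198 99 150
332 187 55 203 96 147
333 187 53 215 86 155
327 188 39 208 80 119
328 188 49 193 97 143
329 188 52 193 98 154
330 188 54 194 99 149
331 188 55 198 96 133
332 188 53 209 87 128
333 188 55 212 85 116
329 189 53 191 97 147
330 189 55 192 97 130
331 189 55 198 92 103
332 189 54 209 83 94
330 190 55 194 92 95
331 190 55 200 88 84
```

Depth puts the paddle's top at y 0.24 at 86 mm, against a target of 83 mm, and the pointer at about 81 mm, against 77 mm. About 2.5 mm more travel is needed.

```bash
python3 -m crank '0 0 0 -0.0015 0 0 0;0 0 0 -0.0028 0 0 0;0 0 0 -0.0028 0 0 0;0 0 0 -0.0028 0 0 0;0 0 0 -0.0028 0 0 0'
python3 - <<'E'
from h import *
o=status.observe();print(o['ee_pos'],w2f(o['ee_pos']),o['force'],o['width'])
im=snap('scene','s12');snap('top','t12')
cr=cv2.resize(im['pixels'][160:210,300:360],None,fx=12,fy=12,interpolation=cv2.INTER_CUBIC);cv2.imwrite('pics/crop13.png',cr[:,:,::-1])
E
python3 ang.py s12|head -3;python3 ang.py s12|awk '$3>25&&$3<42&&$4<214&&$6>120'
```

```text
clock: 13.9
ee_pos: [0.4509, 0.1744, 0.0999]
tool_rot: [-0.147, 0.989, -0.001, 0.001]
force: [-1.7, -2.8, 8.1]
width: -0.0003
[0.45090698 0.17437575 0.09985872] (np.float64(0.0001675714057220269), np.float64(0.2392598106692567)) [-1.66058284 -2.76509092  8.11830538] -0.0003387273233566167
arm slope 0.1289383452090221 ang -0.12823085170871268 40 z@.1 0.11477421411636501
paddle 63 ang 0.2683569404820852 z@.24 0.08258506863808991 theta by z
326 179 21 232 85 114
323 186 27 206 82 153
324 186 30 208 82 156
324 187 31 206 80 126
325 187 33 208 80 145
326 187 34 211 78 150
326 188 38 203 83 122
327 188 40 205 82 146
```

View pics/crop13.png

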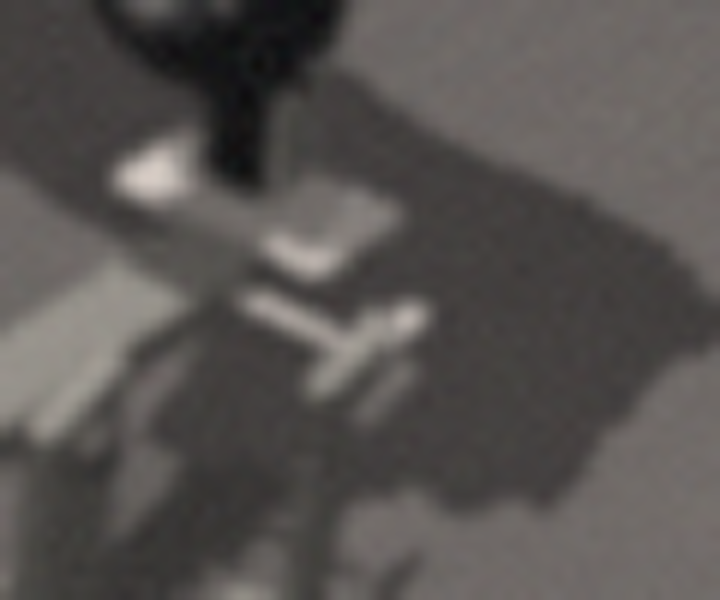

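```bash
python3 - <<'E'
from h import *
im=load('s12')
for th in(.25,.3,.35):
  a=th-.3;y=.125+.088*np.cos(a)+-.028*np.sin(a);z=.105-.028*np.cos(a)-.088*np.sin(a)
  print(th,[tuple(np.round(((u-300)*12,(v-160)*12))) for u,v in (proj(im,[*f2w(x,y),z]) for x in (.015,.03,.05))])
t=load('t12');cv2.imwrite('pics/crop14.png',t['pixels'][:,:,::-1])
E
```

```text
0.25 [(np.float64(247.0), np.float64(272.0)), (np.float64(304.0), np.float64(299.0)), (np.float64(381.0), np.float64(334.0))]
0.3 [(np.float64(242.0), np.float64(290.0)), (np.float64(299.0), np.float64(316.0)), (np.float64(376.0), np.float64(352.0))]
0.35 [(np.float64(237.0), np.float64(308.0)), (np.float64(294.0), np.float64(334.0)), (np.float64(370.0), np.float64(369.0))]
```

View pics/crop14.png

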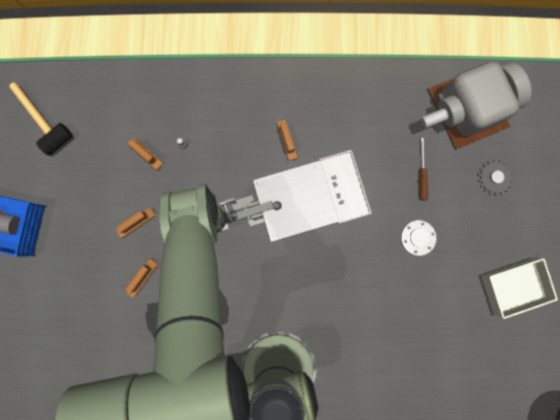

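View pics/s12.png

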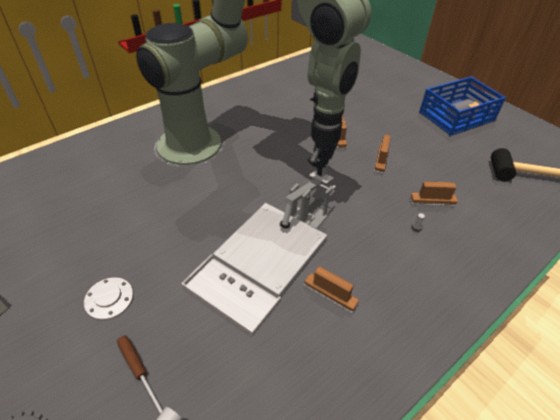

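The top view shows the plate clear and four chips in the tray at (333–341, 177–203). The scraper stands beside the fixture at (288,140), and the bolt, cover and driver are unmoved. The pointer lies at crop (299,318), against 316 predicted for 0.30 rad. I'll check it's steady and then hand in.

```bash
python3 -m crank '0 0 0 0 0 0 0;0 0 0 0 0 0 0;0 0 0 0 0 0 0;0 0 0 0 0 0 0;0 0 0 0 0 0 0'
python3 - <<'E'
from h import *
snap('scene','s13')
E
python3 ang.py s13|sed -n 2p
python3 -c "
from bench import job;print(job.sign_off())"
```

```text
clock: 14.5
ee_pos: [0.4509, 0.1744, 0.0999]
tool_rot: [-0.147, 0.989, -0.001, 0.001]
force: [-2.1, -2.8, 7.3]
width: -0.0002
paddle 61 ang 0.2376664558860839 z@.24 0.08280009236413408 theta by z
the job is handed in; nothing more can be done
None
```

I did the job in the order asked and handed it in at about 14.5 s, with the fingers still holding the paddle down.

- **Chips:** I took the scraper farthest to the robot's right and pushed all four chips off the plate in one sweep. The last pictures show all four in the tray and none on the plate.
- **Scraper:** It stands upright and released on the bench, on the fixture's +x side with about 25 mm of clearance.
- **Paddle:** The shut fingers hold it at about half stroke, steady over the last half second at 7–8 N.
    - **Angle:** The pointer's place in the image gives a lever angle of about 0.305 rad. The paddle's top is at about 83 mm, which matches 0.30.
    - **Disagreement:** A direct slope fit to the depth of the partly hidden paddle read lower, 0.24–0.27 rad. I gave it little weight because it rests on only about 60 noisy pixels.
    - **Pegs:** The pointer's end is hidden behind the upper peg, so I judged that it stands midway by extending its visible line.
- **Bystanders:** The cover, screwdriver and bolt look unmoved.

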